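# Restock the jar tray and set its sliding stop

### The arm

A 6-joint arm with a two-finger parallel gripper is mounted at the origin on a cart in front of the work surface, level with it; the furniture and walls round the work are solid. World frame = base frame: x ahead of the robot, y to its left, z up, the work surface at z = 0. Lengths are in mm, angles in rad, forces in N, time in s.
With the tool pointing down it reaches from about 350 to 975 mm from the base axis. Payload 7.1 kg.
Tool frame: the origin (TCP) lies at the very end of the fingers, on their centre line; the grasp point (between the pads) lies 19 mm behind it (ctrl.tcp_to_grasp is the distance from the TCP to the grasp point, in mm); z points along the fingers, x is the direction in which the jaws open and shut, and the axes are right-handed (so a half turn about z gives the same grasp; the last joint's range is limited). The gripper opens to 88 mm and grips with 3 to 60 N. Pads are 20 mm wide; open, the fingers measure 115 mm over their backs; the gripper's body (75 mm by 178 mm) begins 61 mm behind the grasp point.
Start: joints at [-1.159, 0.423, 1.63, -0, 1.089, -0.019], TCP at [261.013, -567.87, 222.675] pointing down, gripper open.
Joint ranges: [-3, 3], [-0.9, 2.11], [0.09, 2.58], [-1.31, 4.45], [0.11, 2.69], [-2.54, 2.54]. Speed limits (rad/s): [2.39, 2.39, 3.01, 3.14, 3.14, 3.14].

### API

Orientations are given as a rotation vector (axis times angle).
In Python, from workcell import get_obs, viewer, ctrl, masks_of gives the robot as it stands. The module is installed in compiled form; this text tells all that it offers.
- The arm moves only by the shell command python3 -m inch 'ROWS'. ROWS is JSON, a list of rows, each an object of numbers: "tx", "ty", "tz": the shift along the tool's x, y, z in cm; "ax", "ay", "az": the turn, a rotation vector about the tool's x, y, z in degrees; "jaw": the opening, from 0 (shut) to 1 (fully open). In form: [{"tx": .., "ty": .., "tz": .., "ax": .., "ay": .., "az": .., "jaw": ..}, ...]. A call has 1 to 12 rows; each row shifts and turns the commanded pose from where the row before left it, along the tool's axes as they then stand; what a row does not reach is not made up. A row lasts 1/8 s, in which the tool goes at most 62.5 mm and 10.7 degrees, less where a joint would pass 70% of its speed; a pose out of reach is approached as far as the arm can. A call is refused whole if a number of a shift passes 6.25 or a number of a turn 10.7, either way. A call with a gripper value outside its range is refused whole. The fingers move at their own pace and stop on an object; the grip force is fixed at half the most. Time passes only in rows, so rows that do not move let the fingers close. It gives the time, the measured TCP pose, the force and the opening at its end, in the units of the state.
- get_obs(): the state, without advancing time (a new reading comes with each control period).
- viewer.get_image(name): name is "scene" or "top" or "wrist"; returns (picture, depth): 420x560x3 uint8, red, green, blue; 420x560 float32, mm along the optical axis (not along the pixel's ray), 0 where there is no reading.
- viewer.get_calibration(name): a dict with "fx", "fy", "cx", "cy" (pixels), "rvec" (rotation vector, rad) and "tvec" (3), from world to camera coordinates, as OpenCV has them. Camera axes: x right, y down, z forward; pixel columns grow to the right and rows downward; lengths in mm; the calibration is good to about 2 mm. The wrist camera is an equidistant fisheye: a pixel r from the principal point sees the ray r / f radians off the axis. A picture is of the moment at which its call begins: read the wrist's pose just before it. get_calibration takes no time and is no camera call; for the wrist camera it gives the pose at the moment of the call.
- ctrl.close_job(): hands the job in, once; it reports no verdict.
Trained networks look in the newest picture that a camera, given by its name, has taken for a name from the list of things; names that differ only in an ending like _2 or _b are one class to them, and where a whole thing is asked for, a point or a joint stands for the part that bears it (a point fixed in the world has none). Each returns a list of dicts, best first, with "score" (0 to 1); they miss things now and then, are a little off and sometimes report something else, mostly with a low value. They report only what shows in the picture. A call takes as long as a camera call. They do not tell look-alikes from the thing itself.
- masks_of(camera, thing): "pixels" (420x560 bool, what is visible of it) and "location" ([column, row] in pixels, amid what is visible of it).
The state is a dict: "t": time; "qpos": joint angles; "qvel": joint speeds; "joint_torque": joint torques, N m; "ee_pos": TCP position; "orientation": TCP orientation; "ft_force": force on the tool from outside, world axes, zero at the start; "moment": the same for the moment, N m; "width": finger opening in mm.
Only numpy, scipy, OpenCV 4.12 (cv2) and the standard library are available. Lean on these libraries where they do the work, as an engineer would, in place of code of your own. Each camera call takes 0.05 s, during which the arm holds its last target. There are 200 camera calls.

### The job

Restock the jar tray: draw its sliding stop back, take the one full-size jam jar that stands on the counter (the same kind as the three already in the tray) and stand it in the tray between the row and the stop. Run the stop forward until the whole row of four jars goes tight against the clear end panel, without ramming it, then ease the stop back about a finger's breadth (12 mm) so that the jars lift out freely. Also spin the sign beside the tray half a turn so that its jar emblem faces the customers, square with its base, and leave the other goods on the counter where they are.

Things in the scene. Friction and masses are not known exactly. Their poses are not given: they have to be found in the camera images.
- tray_floor (a point): Jar tray, fixed to the counter: a wooden board 390 mm long, 98 mm wide, with two aluminium guide rails along its length. The point is the middle of its floor, 14 mm above the counter; its x axis runs along the tray towards the clear end panel (the customers' side), z up. The rails are 72 mm apart inside and 24 mm high above the floor. The clear end panel (56 mm high above the floor) has its inner face at x = +185 mm in this frame. Four jars closed up fill 248 mm of the tray.
- stop_face (a point): Middle of the front face of the tray's sliding stop, 42 mm above the counter; its x axis is the tray's x axis. The face is a wooden pad 64 mm wide and 52 mm high (2 to 54 mm above the tray floor). With the stop fully back the face stands at x = -125 mm in the frame of the tray floor. The stop's lower carriage, 106 mm wide over the rails, reaches 62 mm behind the face and 46 mm above the counter.
- stop_grip (a point): Point to grasp on the sliding stop's upright wooden fin, 86 mm above the counter and 33 mm behind the stop's face. The fin is 14 mm thick (across the tray), 46 mm long (along the tray), and stands from 46 to 106 mm above the counter. The origin's axes are the tray's.
- stop (a joint): Position of the sliding stop along the tray in m: 0 is fully back (away from the end panel), it grows as the stop goes towards the end panel, at most 0.12. Sliding takes about 2 N; it stays where it is left. Against the loose jars the resistance grows as they slide together (a few newtons), and it goes rigid when the row is tight against the end panel.
- new_jar_mid (a point): The jam jar to add, standing loose on the counter: 62 mm diameter, 82 mm tall, about 0.2 kg, dark jam with a purple lid 56 mm wide (the top 12 mm). The point is its centre, 41 mm above its foot. It is the largest of the three loose jars outside the tray. Fixed cake stands with glass domes, 214 mm tall and about 250 mm across, stand between the robot and the loose jars.
- jar_a_mid (a point): First jam jar in the tray, next to the end panel: 62 mm diameter, 82 mm tall, purple lid; the point is its centre, 41 mm above its foot.
- jar_b_mid (a point): Second jam jar in the tray, same size and point.
- jar_c_mid (a point): Third jam jar in the tray, nearest to the stop, same size and point.
- end_panel: The tray's clear plastic end panel, part of the tray; its origin is that of the tray, on the counter under the tray's middle (14 mm below the floor point), its inner face 185 mm along x from there.
- sign_base (a point): Fixed foot of the pivoted sign: a wooden foot 60 mm deep (x) and 100 mm wide (y). The point is the middle of the foot's top, 14 mm above the counter, on the upright pivot axis; x points towards the customers.
- sign_top (a point): Middle of the top edge of the sign's tile, on the pivot axis, 126 mm above the counter; turns with the tile. The tile is 86 mm wide (y), 72 mm tall, 12 mm thick (x), and spins freely about the upright axis with light friction (0.02 N m), staying where it is left. A brass jar emblem lies on the tile's -x face, the +x face is plain.
- sign (a joint): Angle of the sign's tile on its foot in rad, anticlockwise from above; 0: square with the foot, emblem towards the robot (the foot's -x). A half turn either way (3.14 or -3.14) brings the emblem to the customers.
- honey_jar_mid (a point): Honey jar, a bystander: 54 mm diameter, 75 mm tall, yellow lid; the point is its centre, 37 mm above its foot.
- cream_jar_mid (a point): Cream jar, a bystander: 50 mm diameter, 60 mm tall, pale lid; the point is its centre, 30 mm above its foot.
- gift_box: Bystander: cream gift box with a ribbon, 66 x 68 x 69 mm; origin under its middle.
- spice_jar: Bystander: sprinkle jar, 45 mm diameter, 105 mm tall; origin under its middle.
- tin: Bystander: round tin, 65 mm diameter, 36 mm tall; origin under its middle.
- ribbon_reel: Bystander: reel of ribbon lying flat, 75 x 83 x 22 mm; origin under its middle.
Things that resemble listed ones, but are neither listed nor needed, are in the scene too. Leave any blue look-alike of the part that bears jar_c_mid alone.

How it is judged:
By the outcome, as a careful person would: the job done as asked, in the order asked, and still so for the second after the job is handed in, with the robot touching nothing.
It also fails if it takes over 72 s, if anything falls off the work surface, if the arm or the gripper's body presses on something with over 40 N, if the wrist force passes 120 N, or if a joint passes its speed limit or range.

## Working session

There is one attempt and no reset: what is moved stays moved. The work goes in short steps, Python scripts to look and compute and a shell command to move; the robot and the scene stay as the last step left them, time stands still between calls to the robot, and variables do not carry over. Pictures are saved under pics/ and viewed, about 8 in all and at most 12, crops included, and the job is handed in when it is done.

```bash
mkdir -p pics; cat > h.py <<'E'
import numpy as np, cv2
from workcell import get_obs, viewer, ctrl, masks_of
from scipy.spatial.transform import Rotation as R
def cam(n):
    c=viewer.get_calibration(n); return c
def unproj(n,px,depth,c=None):
    c=c or cam(n); px=np.atleast_2d(px).astype(float); d=np.atleast_1d(depth)
    x=(px[:,0]-c['cx'])/c['fx']; y=(px[:,1]-c['cy'])/c['fy']
    if n=='wrist':
        r=np.hypot(x,y); s=np.where(r>1e-9,np.tan(r)/np.maximum(r,1e-9),1); x,y=x*s,y*s
    P=np.c_[x*d,y*d,d]
    Rm=R.from_rotvec(np.ravel(c['rvec'])).as_matrix()
    return (P-np.ravel(c['tvec']))@Rm
def cloud(n,mask,depth,c=None):
    v,u=np.nonzero(mask&(depth>0)); return unproj(n,np.c_[u,v],depth[v,u],c)
def save(n,im): cv2.imwrite('pics/'+n,im[:,:,::-1])
E
python3 - <<'E'
from h import *
o=get_obs(); print(o)
ims=[]
for n in ['scene','top']:
    im,d=viewer.get_image(n); np.savez('/tmp/%s.npz'%n,im=im,d=d); save(n+'0.png',im)
    for t in ['stop_grip','tray_floor','new_jar_mid','jar_a_mid','sign_top','sign_base','honey_jar_mid','cream_jar_mid']:
        for m in masks_of(n,t)[:5]:
            P=cloud(n,m['pixels'],d)
            if len(P): print(n,t,round(m['score'],2),np.round(m['location']),len(P),np.round(np.median(P,0)),np.round(np.percentile(P,2,0)),np.round(np.percentile(P,98,0)))
E
```

```text
{'t': 0.0, 'qpos': array([-1.15898484e+00,  4.23818581e-01,  1.63067826e+00, -2.28633978e-05,
        1.08857137e+00, -1.89868151e-02]), 'qvel': array([ 9.08026961e-04, -6.77316913e-04,  2.61181413e-04, -3.04828065e-04,
       -7.85904694e-06,  4.42589929e-04]), 'joint_torque': array([ 2.05949964e-04, -5.44625652e+01, -2.73658794e+01,  6.42834837e-02,
        2.29218788e-02, -1.63482678e-04]), 'ee_pos': array([ 260.80595048, -567.38730078,  221.92019421]), 'orientation': array([-2.64424415e+00,  1.69485386e+00,  1.94443756e-03]), 'ft_force': array([-1.41695339,  0.58164662, -0.21438977]), 'moment': array([ 0.04646399, -0.02671979,  0.00095341]), 'width': 87.72436167726981}
scene stop_grip 0.95 [252. 250.] 633 [430. 222.  48.] [401. 167.  22.] [465. 268. 107.]
scene tray_floor 0.6 [251. 257.] 2122 [426. 228.  30.] [316. 141.   8.] [668. 351.  99.]
scene new_jar_mid 0.58 [337. 205.] 155 [ 608. -269.   48.] [ 113. -290.   -2.] [637. 126. 304.]
scene jar_a_mid 0.92 [204. 227.] 374 [624. 309.  74.] [613. 280.  26.] [666. 332.  98.]
scene sign_top 0.81 [258. 207.] 434 [636.  80.  92.] [ 62
[... 402 characters left out ...]
ar_mid 0.6 [317. 182.] 300 [599. -71.  73.] [577. -97.   0.] [625. -48.  78.]
top new_jar_mid 0.35 [269. 166.] 231 [639.  77. 120.] [630.  37.  13.] [658. 116. 129.]
top jar_a_mid 0.55 [195. 165.] 389 [643. 292.  94.] [619. 268.  35.] [673. 320.  99.]
top jar_a_mid 0.46 [320. 183.] 280 [600. -71.  73.] [577. -97.  18.] [624. -48.  78.]
top sign_top 0.74 [271. 166.] 235 [639.  76. 121.] [630.  37.  12.] [665. 116. 129.]
top sign_base 0.93 [270. 167.] 580 [635.  74.  16.] [613.  30.   9.] [670. 123. 128.]
top honey_jar_mid 0.63 [319. 182.] 300 [599. -72.  73.] [ 577. -100.    0.] [625. -49.  78.]
top cream_jar_mid 0.77 [355. 175.] 252 [ 631. -183.   58.] [ 609. -222.   -2.] [ 656. -162.   63.]
```

View pics/scene0.png

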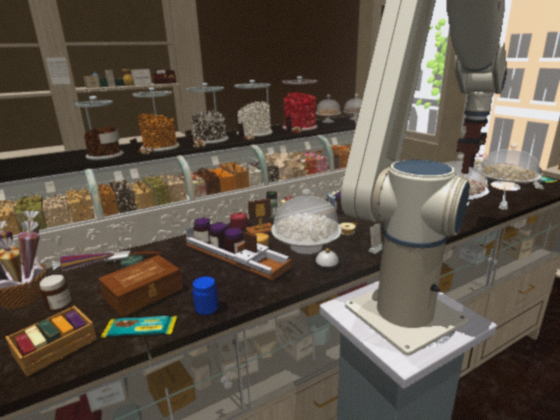

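View pics/top0.png

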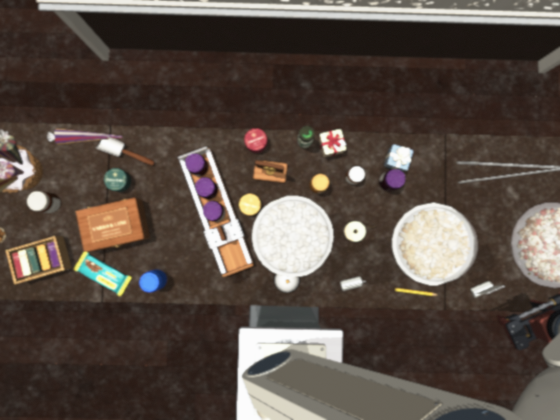

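The scene view shows the tray (250,255) with three purple-lid jars. In the top view:
- Tray jars are at (194,163), (205,187) and (212,211), and the stop is at (224,233).
- The sign is at (270,170).
- The cake stands are at (292,236) and (435,245).

Possible matches for the new jar are purple (395,180), honey (320,182), cream (357,175) and the blue tub (152,281). I choose (395,180) and will check it in a crop.

```bash
python3 - <<'E'
from h import *
z=np.load('/tmp/top.npz'); im,d=z['im'],z['d']; c=cam('top')
a=cv2.resize(im[140:285,165:265],None,fx=4,fy=4,interpolation=cv2.INTER_CUBIC)
b=cv2.resize(im[140:285,300:420][:80],None,fx=3.3,fy=3.3,interpolation=cv2.INTER_CUBIC)
s=cv2.resize(im[145:200,240:330],None,fx=4.4,fy=4.4,interpolation=cv2.INTER_CUBIC)
W=np.zeros((580,800,3),np.uint8); W[:580,:400]=a; W[:264,400:796]=b; h=s[:300,:396]; W[280:280+h.shape[0],400:400+h.shape[1]]=h
save('crop1.png',W)
v,u=np.mgrid[0:420,0:560]; P=unproj('top',np.c_[u.ravel(),v.ravel()],d.ravel()).reshape(420,560,3)
hsv=cv2.cvtColor(im,cv2.COLOR_RGB2HSV)
def comp(mask,name,minn=15):
    n,l=cv2.connectedComponents(mask.astype(np.uint8))
    for i in range(1,n):
        m=l==i
        if m.sum()>=minn:
            X=P[m]; r=cv2.minAreaRect(X[:,:2].astype(np.float32)); e,_=cv2.minEnclosingCircle(X[:,:2].astype(np.float32))
            print(name,m.sum(),np.round([u[m].mean(),v[m].mean()]),'med',np.round(np.median(X,0),1),'mid',np.round((X.min(0)+X.max(0))/2,1),'rect',np.round(r[0],1),np.round(r[1],1),round(r[2],1))
Z=P[...,2]; reg=(P[...,0]>300)&(P[...,0]<720)
comp(reg&(Z>88)&(Z<112)&(P[...,1]>100)&(P[...,1]<400),'z88-112')
comp(reg&(Z>70)&(Z<90)&(P[...,1]<20)&(P[...,1]>-350),'z70-90',40)
comp(reg&(Z>52)&(Z<68)&(P[...,1]<20)&(P[...,1]>-350),'z52-68',40)
comp(reg&(Z>110)&(Z<135)&(P[...,1]>20)&(P[...,1]<130),'sign')
comp(reg&(Z>8)&(Z<60)&(P[...,1]>100)&(P[...,1]<370),'tray',100)
comp(reg&(Z>190)&(Z<230),'dome',30)
m=reg&(Z>60)&(P[...,1]>-450)&(P[...,1]<0)
comp(m,'tall')
E
```

```text
z88-112 295 [195. 162.] med [648.5 297.9  94.9] mid [648.1 298.4  95.3] rect [647.9 298.4] [55.9 54. ] 46.5
z88-112 293 [205. 187.] med [577.3 266.4  95.2] mid [578.3 266.9  95.4] rect [577.6 266.2] [55.4 53.7] 46.7
z88-112 291 [212. 210.] med [509.6 242.1  95.1] mid [509.8 242.   94.7] rect [509.5 242. ] [53.1 52.5] 3.8
z88-112 81 [221. 233.] med [443.5 212.  104.9] mid [443.6 212.3 101.7] rect [443.1 212.8] [44.7 14.3] 23.2
z70-90 295 [395. 178.] med [ 619.8 -296.3   81. ] mid [ 619.7 -297.6   79.5] rect [ 619.5 -297.5] [55.7 53.9] 40.7
z70-90 201 [320. 182.] med [603.1 -73.7  74.3] mid [603.3 -75.   75.2] rect [603.3 -75. ] [45.3 47.9] 89.9
z70-90 129 [402. 243.] med [ 433.  -314.1   80.6] mid [ 428.5 -326.4   80.1] rect [ 428.7 -326.2] [ 46.8 176.7] 89.7
z52-68 138 [333. 148.] med [ 709.7 -113.1   55.7] mid [ 705.9 -115.9   59.9] rect [ 712.7 -116.9] [28.5 64.6] 14.1
z52-68 179 [402. 156.] med [ 689.9 -323.4   57.5] mid [ 687.7 -323.3   60. ] rect [ 687.5 -323.3] [64.3 52.2] 1.0
z52-68 182 [357. 174.] med [ 632.4 -186.    59. ] mid [ 632.3 -185.7   58.2] rect [ 632.1 -185.9] [42.
[... 1488 characters left out ...]
ct [ 428.8 -413.6] [26.9 29.4] 86.8
tall 17 [400. 150.] med [ 707.7 -314.3   64.2] mid [ 706.8 -311.9   64.3] rect [ 706.6 -314.5] [16.6 10.9] 32.6
tall 58 [402. 158.] med [ 684.5 -325.5   63. ] mid [ 684.5 -319.7   64. ] rect [ 680.6 -323.1] [30.8 47.4] 22.4
tall 344 [394. 179.] med [ 617.3 -294.3   80.2] mid [ 619.6 -296.9   74.3] rect [ 618.8 -295.7] [58.6 57.6] 30.9
tall 227 [320. 182.] med [602.6 -73.5  73.8] mid [602.3 -73.9  70.2] rect [602.4 -73.9] [47.4 49.9] 89.1
tall 2287 [311. 236.] med [439.9 -41.2 155.9] mid [440.7 -58.1 137.8] rect [440.7 -58.1] [116.1 237.8] 90.0
tall 4529 [429. 244.] med [ 429.  -372.5  153.1] mid [ 429.  -371.7  138.3] rect [ 428.9 -371.7] [241.6 156.5] 0.1
```

View pics/crop1.png

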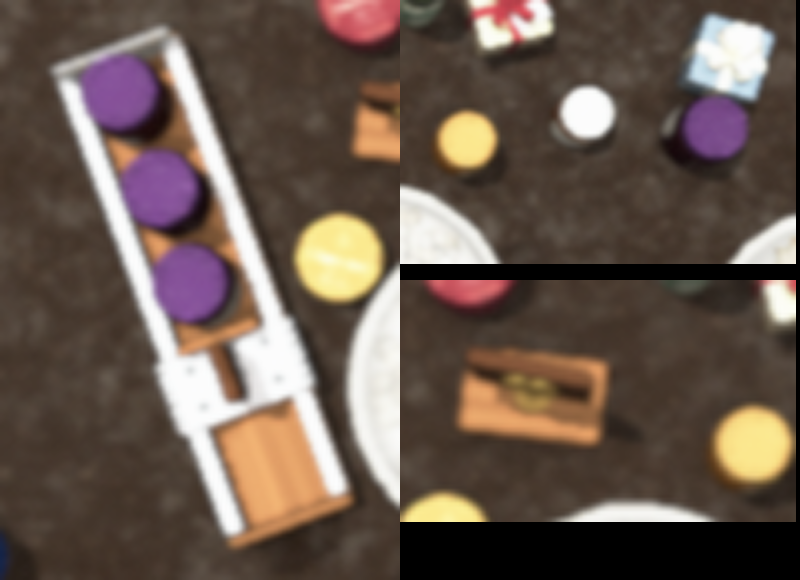

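The crop shows the purple-lid jar at full px (395,180), next to a blue box look-alike and larger than the honey and cream jars. I choose it. The tray yaw is about 22.7°, and the fin is at (443,213). Next I lift and go over to the fin.

```bash
cat >> h.py <<'E'
def go(x,y,z,yaw=None):
    """world TCP target -> shift in present tool axes (cm), turn az (deg)"""
    o=get_obs(); M=R.from_rotvec(o['orientation']).as_matrix()
    s=M.T@(np.array([x,y,z])-o['ee_pos'])/10
    cur=np.degrees(np.arctan2(M[1,0],M[0,0]))
    print('tcp',np.round(o['ee_pos'],1),'yaw %.2f tiltz %s'%(cur,np.round(M[:,2],3)),'shift',np.round(s,2),'az',None if yaw is None else round((cur-yaw+90)%180-90,2),'F',np.round(o['ft_force'],1),'w %.1f t %.2f'%(o['width'],o['t']))
E
python3 -m inch '[{"tz":-5.5},{"tz":-5.5},{"tx":-4.87,"ty":-3.78},{"tx":-4.87,"ty":-3.78},{"tx":-4.87,"ty":-3.78},{"tx":-4.87,"ty":-3.78},{"tx":-4.87,"ty":-3.78},{"tx":-4.87,"ty":-3.78},{"tx":-4.87,"ty":-3.78},{"tx":-4.87,"ty":-3.78},{"tx":-4.87,"ty":-3.78},{"tx":-4.87,"ty":-3.78}]'
python3 -c "
from h import *
go(443.1,212.8,330,-67.3)"
```

```text
tcp [ 261.  -567.9  222.7] yaw -65.31 tiltz [ 0. -0. -1.] shift [-63.33 -49.15 -10.73] az 1.99 F [ 0.4 -0.1 -0.2] w 87.6 t 0.90$[0]: bad value
```

```bash
python3 -m inch '[{"tx":0,"ty":0,"tz":-5.5,"ax":0,"ay":0,"az":0,"jaw":1},{"tx":0,"ty":0,"tz":-5.5,"ax":0,"ay":0,"az":2,"jaw":1}]'
python3 -c "
from h import *
go(443.1,212.8,330,-67.3)"
```

```text
t: 1.15
ee_pos: [260.8, -567.5, 333.4]
orientation: [-2.613, 1.742, 0.002]
ft_force: [0.1, -1.2, -0.2]
width: 87.6
tcp [ 260.8 -567.5  333.4] yaw -67.36 tiltz [-0.001  0.002 -1.   ] shift [-65.   -46.86   0.45] az -0.06 F [ 0.1 -1.2 -0.2] w 87.6 t 1.15
```

```bash
python3 -m inch '[{"tx":-5,"ty":-3.6,"tz":0,"ax":0,"ay":0,"az":0,"jaw":1},{"tx":-5,"ty":-3.6,"tz":0,"ax":0,"ay":0,"az":0,"jaw":1},{"tx":-5,"ty":-3.6,"tz":0,"ax":0,"ay":0,"az":0,"jaw":1},{"tx":-5,"ty":-3.6,"tz":0,"ax":0,"ay":0,"az":0,"jaw":1},{"tx":-5,"ty":-3.6,"tz":0,"ax":0,"ay":0,"az":0,"jaw":1},{"tx":-5,"ty":-3.6,"tz":0,"ax":0,"ay":0,"az":0,"jaw":1},{"tx":-5,"ty":-3.6,"tz":0,"ax":0,"ay":0,"az":0,"jaw":1},{"tx":-5,"ty":-3.6,"tz":0,"ax":0,"ay":0,"az":0,"jaw":1},{"tx":-5,"ty":-3.6,"tz":0,"ax":0,"ay":0,"az":0,"jaw":1},{"tx":-5,"ty":-3.6,"tz":0,"ax":0,"ay":0,"az":0,"jaw":1},{"tx":-5,"ty":-3.6,"tz":0,"ax":0,"ay":0,"az":0,"jaw":0.6},{"tx":-4,"ty":-3,"tz":0,"ax":0,"ay":0,"az":0,"jaw":0.6}]'
python3 -c "
from h import *
go(443.1,212.8,330,-67.3)"
```

```text
t: 2.65
ee_pos: [426.6, 143.2, 333.0]
orientation: [-2.615, 1.739, -0.001]
ft_force: [0.5, -0.4, -0.6]
width: 71.4
tcp [426.6 143.2 333. ] yaw -67.24 tiltz [ 0.001  0.    -1.   ] shift [-5.78 -4.21  0.3 ] az 0.06 F [ 0.5 -0.4 -0.6] w 71.4 t 2.65
```

```bash
python3 -m inch '[{"tx":-5.8,"ty":-4.2,"tz":0.3,"ax":0,"ay":0,"az":0,"jaw":0.6},{"tx":0,"ty":0,"tz":0,"ax":0,"ay":0,"az":0,"jaw":0.6}]'
cat >> h.py <<'E'
def rects(n,boxes,im,d,c):
    """boxes: name,(zlo,zhi),(x0,x1),(y0,y1)"""
    h,w=d.shape; v,u=np.mgrid[0:h,0:w]; P=unproj(n,np.c_[u.ravel(),v.ravel()],d.ravel(),c).reshape(h,w,3)
    for nm,z,x,y in boxes:
        m=(d>0)&(P[...,2]>z[0])&(P[...,2]<z[1])&(P[...,0]>x[0])&(P[...,0]<x[1])&(P[...,1]>y[0])&(P[...,1]<y[1])
        k,l=cv2.connectedComponents(m.astype(np.uint8))
        for i in range(1,k):
            q=l==i
            if q.sum()<30: continue
            r=cv2.minAreaRect(P[q][:,:2].astype(np.float32))
            print(nm,q.sum(),'px',np.round([u[q].mean(),v[q].mean()]),'z %.1f'%np.median(P[q][:,2]),'c',np.round(r[0],1),np.round(r[1],1),'ang %.1f'%r[2])
    return P
E
python3 - <<'E'
from h import *
go(443.1,212.8,330,-67.3)
c=cam('wrist'); im,d=viewer.get_image('wrist'); save('w1.png',im); np.savez('/tmp/w1.npz',im=im,d=d,**c)
P=rects('wrist',[('top',(88,115),(340,720),(100,400)),('rail',(25,42),(300,720),(100,400)),('carr',(43,60),(340,720),(100,400))],im,d,c)
E
```

```text
t: 2.9
ee_pos: [441.2, 205.0, 329.8]
orientation: [-2.619, 1.735, 0.001]
ft_force: [0.0, -0.4, 0.5]
width: 53.3
tcp [441.2 205.  329.8] yaw -67.05 tiltz [-0.     0.001 -1.   ] shift [-0.65 -0.48 -0.02] az 0.25 F [ 0.  -0.4  0.5] w 53.3 t 2.90
top 794 px [269.   9.] z 94.3 c [635.7 293.6] [28.5 55.2] ang 22.8
top 1616 px [270.  59.] z 94.5 c [577.7 266.9] [54.9 55.4] ang 22.3
top 147 px [406.  65.] z 101.8 c [643.8 111.1] [22.1  7.3] ang 56.9
top 1644 px [267. 117.] z 94.5 c [509.1 242.6] [54.1 54.5] ang 23.2
top 434 px [268. 176.] z 104.7 c [443.9 213.7] [45.6 13.5] ang 22.7
top 577 px [347. 205.] z 103.5 c [443.4 107.5] [11.9 92. ] ang 87.9
rail 1377 px [240.  75.] z 37.1 c [552.8 302.7] [219.1  15.7] ang 21.2
rail 1379 px [300.  75.] z 37.1 c [584.6 225.6] [220.1  15.7] ang 23.2
rail 436 px [395.  28.] z 40.2 c [710.2 127.6] [19.6 55. ] ang 0.0
rail 115 px [271.  31.] z 34.4 c [629.  287.7] [18.1 56.4] ang 30.8
rail 31 px [271.  87.] z 33.3 c [551.5 255.1] [ 4.7 30.7] ang 23.4
rail 1599 px [343. 131.] z 34.9 c [534.8 137.3] [64.2 63.9] ang 68.9
rail 30 px [264. 145.] z 29.4 c [470.8 232.5] [ 0.3 40.8] ang 22.1
rail 1288 px [269. 224.] z 36.7 c [372.4 184.1] [92.8 95.2] ang 22.2
rail 69 px [129. 204.] z 35.4 c [311.  393.5] [22.6  3.5] ang 27.9
carr 129 px [271.  28.] z 51.5 c [629.7 289.9] [20.9 58.4] ang 24.9
carr 36 px [275.  85.] z 50.9 c [555.3 250.4] [ 5.5 35.5] ang 34.7
carr 52 px [271. 146.] z 48.3 c [474.  224.5] [ 0.6 58.3] ang 21.6
carr 2285 px [269. 170.] z 44.7 c [442.3 212.5] [ 55.4 105.4] ang 21.9
```

View pics/w1.png

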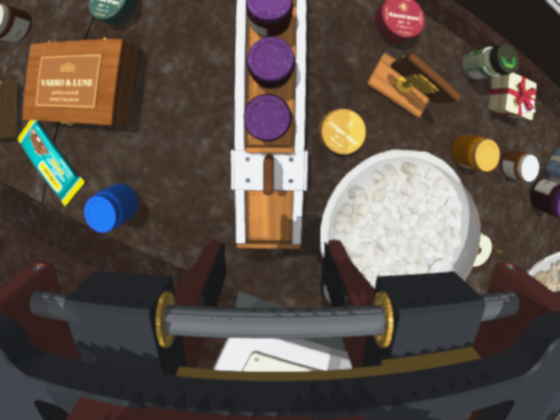

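The wrist view shows the fin at (268,175), the stop at (268,170), and the jars at (268,117), (270,59) and (270,9). The cake stand at (400,220) is close to the tray, so I check its profile for gripper body clearance.

```bash
python3 - <<'E'
from h import *
z=np.load('/tmp/w1.npz'); c={k:z[k] for k in ['fx','fy','cx','cy','rvec','tvec']}
P1=cloud('wrist',np.ones((420,560),bool),z['d'],c)
z=np.load('/tmp/top.npz'); P2=cloud('top',np.ones((420,560),bool),z['d'])
for nm,P in(('w',P1),('t',P2)):
    r=np.hypot(P[:,0]-440.5,P[:,1]-5)
    for a in range(30,220,15):
        q=r[(P[:,2]>a)&(P[:,2]<a+15)&(r<140)]
        if len(q): print(nm,a,len(q),np.round(np.percentile(q,[5,50,98]),0))
E
```

```text
w 30 144 [131. 136. 140.]
w 60 1564 [108. 113. 119.]
w 75 402 [107. 108. 109.]
w 90 544 [106. 107. 108.]
w 105 847 [103. 105. 107.]
w 120 1331 [ 96. 100. 103.]
w 135 2396 [84. 90. 97.]
w 150 3902 [62. 73. 84.]
w 165 4438 [15. 44. 62.]
w 180 43 [ 5.  7. 13.]
w 195 238 [ 9. 13. 15.]
w 210 32 [ 6.  8. 10.]
t 30 114 [125. 133. 140.]
t 45 34 [112. 133. 139.]
t 60 703 [111. 116. 120.]
t 75 3 [110. 119. 119.]
t 90 28 [107. 107. 109.]
t 105 173 [103. 105. 108.]
t 120 411 [ 97. 101. 104.]
t 135 799 [85. 91. 98.]
t 150 1268 [63. 75. 87.]
t 165 1576 [21. 46. 66.]
t 180 11 [19. 24. 33.]
t 195 55 [ 9. 13. 16.]
t 210 51 [ 3.  8. 12.]
```

Clearance is 102 mm, and the dome radius at body height is under 90 mm, so I go down on the fin.

```bash
python3 -c "
from h import *
go(443.5,213.3,72,-67.3)"
python3 -m inch '[{"tx":-0.6,"ty":-0.5,"tz":5,"ax":0,"ay":0,"az":0.2,"jaw":0.6},{"tx":0,"ty":0,"tz":5,"ax":0,"ay":0,"az":0,"jaw":0.6},{"tx":0,"ty":0,"tz":5,"ax":0,"ay":0,"az":0,"jaw":0.6},{"tx":0,"ty":0,"tz":4,"ax":0,"ay":0,"az":0,"jaw":0.6},{"tx":0,"ty":0,"tz":0,"ax":0,"ay":0,"az":0,"jaw":0.6}]'
python3 -c "
from h import *
go(443.5,213.3,72,-67.3)"
```

```text
tcp [440.6 203.  329.6] yaw -67.12 tiltz [-0.001 -0.    -1.   ] shift [-0.84 -0.69 25.76] az 0.18 F [-0.1  0.5 -0.5] w 53.0 t 2.95
t: 3.58
ee_pos: [441.0, 206.9, 138.1]
orientation: [2.606, -1.745, -0.005]
ft_force: [0.6, -0.6, 0.0]
width: 52.5
tcp [441.  206.9 138.1] yaw -67.60 tiltz [-0.006 -0.003 -1.   ] shift [-0.5  -0.51  6.61] az -0.3 F [ 0.6 -0.6  0. ] w 52.5 t 3.58
```

```bash
python3 -m inch '[{"tx":-0.5,"ty":-0.5,"tz":3,"ax":0,"ay":0,"az":0,"jaw":0.6},{"tx":0,"ty":0,"tz":3.5,"ax":0,"ay":0,"az":0,"jaw":0.5},{"tx":0,"ty":0,"tz":0,"ax":0,"ay":0,"az":0,"jaw":0.4}]'
python3 -c "
from h import *
go(443.5,213.3,72,-67.3)"
```

```text
t: 3.95
ee_pos: [445.4, 214.7, 75.2]
orientation: [2.61, -1.746, -0.002]
ft_force: [-0.0, -0.3, -0.5]
width: 37.5
tcp [445.4 214.7  75.2] yaw -67.56 tiltz [-0.002 -0.001 -1.   ] shift [0.06 0.23 0.32] az -0.26 F [-0.  -0.3 -0.5] w 37.5 t 3.95
```

```bash
python3 -m inch '[{"tx":0,"ty":0,"tz":0,"ax":0,"ay":0,"az":0,"jaw":0},{"tx":0,"ty":0,"tz":0,"ax":0,"ay":0,"az":0,"jaw":0},{"tx":0,"ty":0,"tz":0,"ax":0,"ay":0,"az":0,"jaw":0},{"tx":0,"ty":0,"tz":0,"ax":0,"ay":0,"az":0,"jaw":0},{"tx":0,"ty":2,"tz":0,"ax":0,"ay":0,"az":0,"jaw":0},{"tx":0,"ty":2,"tz":0,"ax":0,"ay":0,"az":0,"jaw":0},{"tx":0,"ty":2,"tz":0,"ax":0,"ay":0,"az":0,"jaw":0},{"tx":0,"ty":1.5,"tz":0,"ax":0,"ay":0,"az":0,"jaw":0},{"tx":0,"ty":0.7,"tz":0,"ax":0,"ay":0,"az":0,"jaw":0},{"tx":0,"ty":0,"tz":0,"ax":0,"ay":0,"az":0,"jaw":0}]'
python3 -c "
from h import *
go(443.5,213.3,72,-67.3)"
```

```text
t: 5.2
ee_pos: [370.9, 184.3, 76.6]
orientation: [-2.61, 1.745, -0.003]
ft_force: [-1.0, -3.7, 11.2]
width: 13.7
tcp [370.9 184.3  76.6] yaw -67.53 tiltz [ 0.003  0.001 -1.   ] shift [ 0.1  -7.81  0.49] az -0.23 F [-1.  -3.7 11.2] w 13.7 t 5.20
```

```bash
python3 -m inch '[{"tx":0,"ty":0.4,"tz":0,"ax":0,"ay":0,"az":0,"jaw":0},{"tx":0,"ty":0,"tz":0,"ax":0,"ay":0,"az":0,"jaw":0},{"tx":0,"ty":0,"tz":0,"ax":0,"ay":0,"az":0,"jaw":0}]'
python3 -m inch '[{"tx":0,"ty":0.3,"tz":0,"ax":0,"ay":0,"az":0,"jaw":0},{"tx":0,"ty":0,"tz":0,"ax":0,"ay":0,"az":0,"jaw":0},{"tx":0,"ty":0,"tz":0,"ax":0,"ay":0,"az":0,"jaw":0}]'
```

```text
t: 5.58
ee_pos: [368.0, 183.2, 76.6]
orientation: [-2.609, 1.744, -0.003]
ft_force: [0.9, -2.4, 11.0]
width: 14.0
t: 5.95
ee_pos: [367.1, 182.8, 76.7]
orientation: [-2.606, 1.743, -0.007]
ft_force: [7.5, -0.1, 2.0]
width: 14.1
```

```bash
python3 -m inch '[{"tx":0,"ty":0,"tz":0,"ax":0,"ay":0,"az":0,"jaw":0.4},{"tx":0,"ty":0,"tz":0,"ax":0,"ay":0,"az":0,"jaw":0.4},{"tx":0,"ty":0,"tz":0,"ax":0,"ay":0,"az":0,"jaw":0.4},{"tx":0,"ty":0,"tz":-5,"ax":0,"ay":0,"az":0,"jaw":0.5},{"tx":0,"ty":0,"tz":-6,"ax":0,"ay":0,"az":0,"jaw":1},{"tx":0,"ty":0,"tz":-6,"ax":0,"ay":0,"az":0,"jaw":1},{"tx":0,"ty":0,"tz":-6,"ax":0,"ay":0,"az":0,"jaw":1},{"tx":0,"ty":0,"tz":-3,"ax":0,"ay":0,"az":0,"jaw":1}]'
python3 -m inch '[{"tx":6,"ty":-0.5,"tz":0,"ax":0,"ay":0,"az":0,"jaw":1},{"tx":6,"ty":-0.5,"tz":0,"ax":0,"ay":0,"az":0,"jaw":1},{"tx":6,"ty":-0.5,"tz":0,"ax":0,"ay":0,"az":0,"jaw":1},{"tx":6,"ty":-0.5,"tz":0,"ax":0,"ay":0,"az":0,"jaw":1},{"tx":6,"ty":-0.5,"tz":0,"ax":0,"ay":0,"az":0,"jaw":1},{"tx":6,"ty":-0.5,"tz":0,"ax":0,"ay":0,"az":0,"jaw":1},{"tx":6,"ty":-0.5,"tz":0,"ax":0,"ay":0,"az":0,"jaw":1},{"tx":5,"ty":-0.5,"tz":0,"ax":0,"ay":0,"az":0,"jaw":1},{"tx":0,"ty":0,"tz":0,"ax":0,"ay":0,"az":8,"jaw":1},{"tx":0,"ty":0,"tz":0,"ax":0,"ay":0,"az":8,"jaw":1},{"tx":0,"ty":0,"tz":0,"ax":0,"ay":0,"az":6.5,"jaw":1},{"tx":0,"ty":0,"tz":0,"ax":0,"ay":0,"az":0,"jaw":1}]'
python3 - <<'E'
from h import *
go(619.6,-297,39,-90)
c=cam('wrist'); im,d=viewer.get_image('wrist'); save('w2.png',im)
rects('wrist',[('purp',(76,90),(560,680),(-370,-230)),('box',(50,75),(640,760),(-400,-270)),('stop',(95,115),(320,480),(120,280)),('cream',(53,66),(600,660),(-230,-150)),('honey',(68,80),(560,640),(-120,-40))],im,d,c)
E
```

```text
t: 6.95
ee_pos: [364.1, 181.8, 338.4]
orientation: [-2.609, 1.744, -0.004]
ft_force: [0.2, -0.3, 0.7]
width: 80.4
t: 8.45
ee_pos: [579.9, -237.3, 334.6]
orientation: [2.222, -2.22, -0.002]
ft_force: [0.7, 0.3, 0.1]
width: 87.5
tcp [ 579.9 -237.3  334.6] yaw -89.96 tiltz [-0.001  0.    -1.   ] shift [ 5.99 -3.99 29.55] az 0.04 F [0.7 0.3 0.1] w 87.5 t 8.45
purp 1456 px [320. 147.] z 80.5 c [ 619.7 -297.9] [55.7 54.9] ang 69.4
box 1034 px [336.  93.] z 54.6 c [ 693.7 -324.5] [54.8 62.6] ang 31.5
box 90 px [315. 126.] z 61.4 c [ 645.4 -296.7] [ 9.6 44. ] ang 1.6
cream 878 px [236. 135.] z 58.3 c [ 632.9 -186.9] [43.7 44.9] ang 88.8
honey 936 px [156. 160.] z 73.3 c [604.4 -75.1] [47.9 47.8] ang 23.3
```

View pics/w2.png

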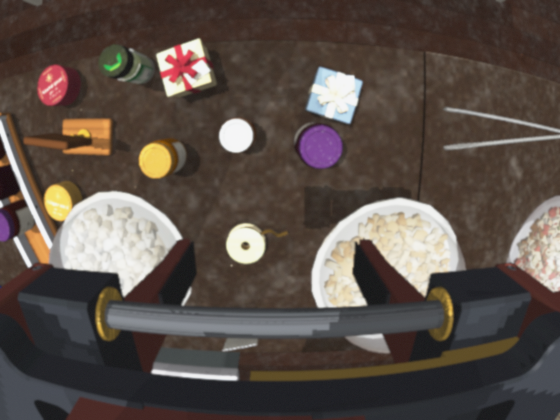

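The wrist view shows the jar's purple lid at (320,147), well clear of the box (335,95) and the cream jar (236,135). It measures (619.7,-297.7).

```bash
python3 -m inch '[{"tx":3,"ty":-2,"tz":0,"ax":0,"ay":0,"az":0,"jaw":1},{"tx":3,"ty":-2,"tz":0,"ax":0,"ay":0,"az":0,"jaw":1},{"tx":0,"ty":0,"tz":5,"ax":0,"ay":0,"az":0,"jaw":1},{"tx":0,"ty":0,"tz":5,"ax":0,"ay":0,"az":0,"jaw":1},{"tx":0,"ty":0,"tz":5,"ax":0,"ay":0,"az":0,"jaw":1},{"tx":0,"ty":0,"tz":4,"ax":0,"ay":0,"az":0,"jaw":1},{"tx":0,"ty":0,"tz":0,"ax":0,"ay":0,"az":0,"jaw":1},{"tx":0,"ty":0,"tz":0,"ax":0,"ay":0,"az":0,"jaw":1}]'
python3 -c "
from h import *
go(619.7,-297.7,39,-90)"
```

```text
t: 9.5
ee_pos: [621.2, -297.9, 146.6]
orientation: [-2.222, 2.22, -0.003]
ft_force: [0.7, 0.2, 1.2]
width: 88.0
tcp [ 621.2 -297.9  146.6] yaw -89.96 tiltz [ 0.002 -0.001 -1.   ] shift [-0.03  0.17 10.76] az 0.04 F [0.7 0.2 1.2] w 88.0 t 9.50
```

```bash
python3 -m inch '[{"tx":0,"ty":0.1,"tz":4,"ax":0,"ay":0,"az":0,"jaw":1},{"tx":0,"ty":0,"tz":4,"ax":0,"ay":0,"az":0,"jaw":1},{"tx":0,"ty":0,"tz":2.7,"ax":0,"ay":0,"az":0,"jaw":1},{"tx":0,"ty":0,"tz":0,"ax":0,"ay":0,"az":0,"jaw":1},{"tx":0,"ty":0,"tz":0,"ax":0,"ay":0,"az":0,"jaw":0},{"tx":0,"ty":0,"tz":0,"ax":0,"ay":0,"az":0,"jaw":0},{"tx":0,"ty":0,"tz":0,"ax":0,"ay":0,"az":0,"jaw":0},{"tx":0,"ty":0,"tz":0,"ax":0,"ay":0,"az":0,"jaw":0},{"tx":0,"ty":0,"tz":0,"ax":0,"ay":0,"az":0,"jaw":0}]'
python3 -c "
from h import *
go(619.7,-297.7,39,-90)"
```

```text
t: 10.62
ee_pos: [620.0, -297.8, 39.5]
orientation: [-2.221, 2.221, -0.003]
ft_force: [-0.7, 0.9, 7.1]
width: 61.7
tcp [ 620.  -297.8   39.5] yaw -90.02 tiltz [ 0.002 -0.001 -1.   ] shift [-0.01  0.03  0.05] az -0.02 F [-0.7  0.9  7.1] w 61.7 t 10.62
```

```bash
python3 -m inch '[{"tx":0,"ty":0,"tz":-1.5,"ax":0,"ay":0,"az":0,"jaw":0},{"tx":0,"ty":0,"tz":-3,"ax":0,"ay":0,"az":0,"jaw":0},{"tx":0,"ty":0,"tz":-5,"ax":0,"ay":0,"az":0,"jaw":0},{"tx":0,"ty":0,"tz":-5,"ax":0,"ay":0,"az":0,"jaw":0},{"tx":0,"ty":0,"tz":-5,"ax":0,"ay":0,"az":0,"jaw":0},{"tx":0,"ty":0,"tz":-5,"ax":0,"ay":0,"az":0,"jaw":0},{"tx":0,"ty":0,"tz":-4,"ax":0,"ay":0,"az":0,"jaw":0},{"tx":0,"ty":0,"tz":-1.5,"ax":0,"ay":0,"az":0,"jaw":0},{"tx":0,"ty":0,"tz":0,"ax":0,"ay":0,"az":0,"jaw":0}]'
python3 -m inch '[{"tx":-3,"ty":1.1,"tz":0,"ax":0,"ay":0,"az":0,"jaw":0},{"tx":-5,"ty":1.8,"tz":0,"ax":0,"ay":0,"az":0,"jaw":0},{"tx":-5,"ty":1.8,"tz":0,"ax":0,"ay":0,"az":0,"jaw":0},{"tx":-5,"ty":1.8,"tz":0,"ax":0,"ay":0,"az":0,"jaw":0},{"tx":-5,"ty":1.8,"tz":0,"ax":0,"ay":0,"az":0,"jaw":0},{"tx":-5,"ty":1.8,"tz":0,"ax":0,"ay":0,"az":0,"jaw":0},{"tx":-5,"ty":1.8,"tz":0,"ax":0,"ay":0,"az":0,"jaw":0},{"tx":-5,"ty":1.8,"tz":0,"ax":0,"ay":0,"az":0,"jaw":0},{"tx":-5,"ty":1.8,"tz":0,"ax":0,"ay":0,"az":0,"jaw":0},{"tx":-5,"ty":1.8,"tz":0,"ax":0,"ay":0,"az":0,"jaw":0},{"tx":-3,"ty":1,"tz":0,"ax":0,"ay":0,"az":0,"jaw":0},{"tx":0,"ty":0,"tz":0,"ax":0,"ay":0,"az":-7.5,"jaw":0}]'
python3 -m inch '[{"tx":0,"ty":0,"tz":0,"ax":0,"ay":0,"az":-7.5,"jaw":0},{"tx":0,"ty":0,"tz":0,"ax":0,"ay":0,"az":-7.7,"jaw":0},{"tx":0,"ty":0,"tz":0,"ax":0,"ay":0,"az":0,"jaw":0},{"tx":0,"ty":0,"tz":0,"ax":0,"ay":0,"az":0,"jaw":0}]'
python3 - <<'E'
from h import *
go(437.5,210.8,53.5,-67.3)
c=cam('wrist'); im,d=viewer.get_image('wrist'); save('w3.png',im)
rects('wrist',[('top',(88,115),(320,720),(120,400))],im,d,c)
im,d=viewer.get_image('top'); save('t3.png',im)
rects('top',[('top',(88,115),(320,720),(120,400))],im,d,cam('top'))
E
```

```text
t: 11.75
ee_pos: [619.2, -297.4, 338.5]
orientation: [-2.221, 2.222, -0.002]
ft_force: [-0.6, -0.4, -2.1]
width: 62.1
t: 13.25
ee_pos: [434.4, 214.0, 335.6]
orientation: [2.365, -2.062, -0.003]
ft_force: [0.1, -0.3, -1.7]
width: 61.9
t: 13.75
ee_pos: [435.9, 212.3, 336.9]
orientation: [2.611, -1.744, -0.002]
ft_force: [1.2, 0.5, -2.3]
width: 61.4
tcp [435.9 212.3 336.9] yaw -67.47 tiltz [-0.002 -0.001 -1.   ] shift [ 0.2  -0.16 28.34] az -0.17 F [ 1.2  0.5 -2.3] w 61.4 t 13.75
top 763 px [274.   9.] z 94.4 c [635.7 293.4] [28.6 56.1] ang 22.3
top 1559 px [276.  58.] z 94.5 c [578.1 266.8] [55.6 55.2] ang 25.3
top 1601 px [273. 115.] z 94.5 c [509.4 242.4] [54.6 55.3] ang 48.9
top 294 px [195. 162.] z 95.2 c [648.1 298.5] [53.8 53.8] ang 46.6
top 292 px [204. 187.] z 95.6 c [577.7 266.4] [55.4 53.9] ang 46.1
top 145 px [214. 207.] z 95.4 c [519.7 237.3] [40.  35.9] ang 29.2
top 83 px [232. 261.] z 105.1 c [363.8 180. ] [44.9 14.1] ang 23.4
```

Fin at (363.8,180) as predicted, and the gap is clear. I lower the jar.

```bash
python3 -m inch '[{"tx":0.2,"ty":-0.15,"tz":4,"ax":0,"ay":0,"az":-0.2,"jaw":0},{"tx":0,"ty":0,"tz":4,"ax":0,"ay":0,"az":0,"jaw":0},{"tx":0,"ty":0,"tz":4,"ax":0,"ay":0,"az":0,"jaw":0},{"tx":0,"ty":0,"tz":4,"ax":0,"ay":0,"az":0,"jaw":0},{"tx":0,"ty":0,"tz":3,"ax":0,"ay":0,"az":0,"jaw":0},{"tx":0,"ty":0,"tz":1,"ax":0,"ay":0,"az":0,"jaw":0},{"tx":0,"ty":0,"tz":0,"ax":0,"ay":0,"az":0,"jaw":0},{"tx":0,"ty":0,"tz":0,"ax":0,"ay":0,"az":0,"jaw":0}]'
python3 -c "
from h import *
go(437.5,210.8,53.5,-67.3)"
```

```text
t: 14.85
ee_pos: [439.5, 211.7, 139.2]
orientation: [-2.616, 1.736, -0.002]
ft_force: [0.4, 0.6, -0.8]
width: 61.7
tcp [439.5 211.7 139.2] yaw -67.13 tiltz [ 0.002  0.001 -1.   ] shift [0.01 0.24 8.57] az 0.17 F [ 0.4  0.6 -0.8] w 61.7 t 14.85
```

```bash
python3 -m inch '[{"tx":0,"ty":0.2,"tz":3,"ax":0,"ay":0,"az":0.2,"jaw":0},{"tx":0,"ty":0,"tz":3,"ax":0,"ay":0,"az":0,"jaw":0},{"tx":0,"ty":0,"tz":1.5,"ax":0,"ay":0,"az":0,"jaw":0},{"tx":0,"ty":0,"tz":0.5,"ax":0,"ay":0,"az":0,"jaw":0},{"tx":0,"ty":0,"tz":0,"ax":0,"ay":0,"az":0,"jaw":0},{"tx":0,"ty":0,"tz":0,"ax":0,"ay":0,"az":0,"jaw":0}]'
python3 -m inch '[{"tx":0,"ty":0,"tz":0.4,"ax":0,"ay":0,"az":0,"jaw":0},{"tx":0,"ty":0,"tz":0.1,"ax":0,"ay":0,"az":0,"jaw":0},{"tx":0,"ty":0,"tz":0,"ax":0,"ay":0,"az":0,"jaw":0}]'
```

```text
t: 15.6
ee_pos: [437.4, 210.9, 58.9]
orientation: [-2.614, 1.74, -0.001]
ft_force: [0.3, -0.2, -2.0]
width: 61.5
t: 15.98
ee_pos: [436.9, 210.6, 53.5]
orientation: [-2.615, 1.741, -0.0]
ft_force: [-1.7, -0.5, 4.3]
width: 61.6
```

```bash
python3 -m inch '[{"tx":0,"ty":0,"tz":0,"ax":0,"ay":0,"az":0,"jaw":1},{"tx":0,"ty":0,"tz":0,"ax":0,"ay":0,"az":0,"jaw":1},{"tx":0,"ty":0,"tz":0,"ax":0,"ay":0,"az":0,"jaw":1},{"tx":0,"ty":0,"tz":-2,"ax":0,"ay":0,"az":0,"jaw":1},{"tx":0,"ty":0,"tz":-5,"ax":0,"ay":0,"az":0,"jaw":1},{"tx":0,"ty":0,"tz":-4,"ax":0,"ay":0,"az":0,"jaw":1},{"tx":0,"ty":4,"tz":0,"ax":0,"ay":0,"az":0,"jaw":0.6},{"tx":0,"ty":3.9,"tz":0,"ax":0,"ay":0,"az":0,"jaw":0.5},{"tx":0,"ty":0,"tz":0,"ax":0,"ay":0,"az":0,"jaw":0.5},{"tx":0,"ty":0,"tz":0,"ax":0,"ay":0,"az":0,"jaw":0.5}]'
python3 - <<'E'
from h import *
go(363.8,180.1,72,-67.3)
im,d=viewer.get_image('top'); save('t4.png',im)
rects('top',[('top',(88,115),(320,720),(120,400))],im,d,cam('top'))
E
```

```text
t: 17.23
ee_pos: [364.9, 180.6, 163.4]
orientation: [-2.614, 1.74, -0.001]
ft_force: [-0.4, 0.5, 0.2]
width: 51.2
tcp [364.9 180.6 163.4] yaw -67.32 tiltz [ 0.002  0.001 -1.   ] shift [-0.    0.14  9.14] az -0.02 F [-0.4  0.5  0.2] w 51.2 t 17.23
top 296 px [195. 162.] z 94.9 c [648.1 298.6] [56.  53.9] ang 46.6
top 294 px [205. 187.] z 94.8 c [577.8 266.4] [55.5 53.7] ang 46.4
top 290 px [212. 210.] z 95.1 c [509.1 242.6] [54.9 53.5] ang 65.3
top 272 px [222. 235.] z 95.2 c [439.4 210.6] [49.3 55.8] ang 23.5
```

The new jar stands upright in the row at (439.4,210.6), with its top at 95 mm. Now I grip the fin and run it forward about 50 mm, with roughly 62 mm expected to tight.

```bash
python3 -m inch '[{"tx":0,"ty":0.1,"tz":4,"ax":0,"ay":0,"az":0,"jaw":0.5},{"tx":0,"ty":0,"tz":3.5,"ax":0,"ay":0,"az":0,"jaw":0.5},{"tx":0,"ty":0,"tz":1.4,"ax":0,"ay":0,"az":0,"jaw":0.5},{"tx":0,"ty":0,"tz":0,"ax":0,"ay":0,"az":0,"jaw":0.3},{"tx":0,"ty":0,"tz":0,"ax":0,"ay":0,"az":0,"jaw":0},{"tx":0,"ty":0,"tz":0,"ax":0,"ay":0,"az":0,"jaw":0},{"tx":0,"ty":0,"tz":0,"ax":0,"ay":0,"az":0,"jaw":0},{"tx":0,"ty":0,"tz":0,"ax":0,"ay":0,"az":0,"jaw":0},{"tx":0,"ty":0,"tz":0,"ax":0,"ay":0,"az":0,"jaw":0}]'
python3 -m inch '[{"tx":0,"ty":-0.5,"tz":0,"ax":0,"ay":0,"az":0,"jaw":0},{"tx":0,"ty":-0.5,"tz":0,"ax":0,"ay":0,"az":0,"jaw":0},{"tx":0,"ty":-0.5,"tz":0,"ax":0,"ay":0,"az":0,"jaw":0},{"tx":0,"ty":-0.5,"tz":0,"ax":0,"ay":0,"az":0,"jaw":0},{"tx":0,"ty":-0.5,"tz":0,"ax":0,"ay":0,"az":0,"jaw":0},{"tx":0,"ty":-0.5,"tz":0,"ax":0,"ay":0,"az":0,"jaw":0},{"tx":0,"ty":-0.5,"tz":0,"ax":0,"ay":0,"az":0,"jaw":0},{"tx":0,"ty":-0.5,"tz":0,"ax":0,"ay":0,"az":0,"jaw":0},{"tx":0,"ty":0,"tz":0,"ax":0,"ay":0,"az":0,"jaw":0},{"tx":0,"ty":0,"tz":0,"ax":0,"ay":0,"az":0,"jaw":0}]'
```

```text
t: 18.4
ee_pos: [363.3, 181.1, 75.0]
orientation: [-2.611, 1.742, 0.0]
ft_force: [-4.3, 11.2, 1.7]
width: 13.7
t: 19.65
ee_pos: [399.8, 196.0, 75.0]
orientation: [-2.612, 1.742, 0.001]
ft_force: [-4.7, 6.5, 3.0]
width: 13.6
```

```bash
cat > f.py <<'E'
from h import *
F=[];X=[]
o=get_obs(); u=np.array([.9225,.386,0]); n=np.array([-.386,.9225,0])
print('Fu %.1f Fn %.1f Fz %.1f along %.1f (from back) lat %.1f w %.1f'%(o['ft_force']@u,o['ft_force']@n,o['ft_force'][2],(o['ee_pos']-[364.1,180.3,0])@u,(o['ee_pos']-[364.1,180.3,0])@n,o['width']))
E
python3 -m inch '[{"tx":0,"ty":-0.4,"tz":0,"ax":0,"ay":0,"az":0,"jaw":0},{"tx":0,"ty":-0.4,"tz":0,"ax":0,"ay":0,"az":0,"jaw":0},{"tx":0,"ty":-0.4,"tz":0,"ax":0,"ay":0,"az":0,"jaw":0},{"tx":0,"ty":0,"tz":0,"ax":0,"ay":0,"az":0,"jaw":0}]'>/dev/null; python3 f.py
python3 -m inch '[{"tx":0,"ty":-0.2,"tz":0,"ax":0,"ay":0,"az":0,"jaw":0},{"tx":0,"ty":-0.2,"tz":0,"ax":0,"ay":0,"az":0,"jaw":0},{"tx":0,"ty":0,"tz":0,"ax":0,"ay":0,"az":0,"jaw":0}]'>/dev/null; python3 f.py
```

```text
Fu -2.8 Fn 6.5 Fz 4.7 along 50.5 (from back) lat 0.6 w 13.6
Fu -4.2 Fn 5.7 Fz 5.1 along 54.2 (from back) lat 0.6 w 14.2
```

```bash
python3 -m inch '[{"tx":0,"ty":-0.2,"tz":0,"ax":0,"ay":0,"az":0,"jaw":0},{"tx":0,"ty":-0.1,"tz":0,"ax":0,"ay":0,"az":0,"jaw":0},{"tx":0,"ty":0,"tz":0,"ax":0,"ay":0,"az":0,"jaw":0}]'>/dev/null; python3 f.py
python3 -m inch '[{"tx":0,"ty":-0.1,"tz":0,"ax":0,"ay":0,"az":0,"jaw":0},{"tx":0,"ty":-0.1,"tz":0,"ax":0,"ay":0,"az":0,"jaw":0},{"tx":0,"ty":0,"tz":0,"ax":0,"ay":0,"az":0,"jaw":0}]'>/dev/null; python3 f.py
im=1; python3 - <<'E'
from h import *
im,d=viewer.get_image('top')
rects('top',[('top',(88,115),(320,720),(120,400))],im,d,cam('top'))
E
```

```text
Fu -4.7 Fn 5.6 Fz 5.6 along 57.0 (from back) lat 0.6 w 13.9
Fu -6.2 Fn 5.7 Fz 6.6 along 58.9 (from back) lat 0.6 w 14.0
top 292 px [195. 162.] z 94.9 c [648.2 298.5] [54.2 53.9] ang 45.5
top 290 px [203. 182.] z 95.0 c [592.1 272.4] [54.  55.5] ang 18.1
top 292 px [209. 202.] z 95.2 c [532.7 253.1] [52.9 56. ] ang 1.1
top 97 px [214. 216.] z 95.2 c [492.8 233.5] [21.8 48.1] ang 22.4
```

```bash
python3 -m inch '[{"tx":0,"ty":-0.1,"tz":0,"ax":0,"ay":0,"az":0,"jaw":0},{"tx":0,"ty":0,"tz":0,"ax":0,"ay":0,"az":0,"jaw":0}]'>/dev/null; python3 f.py
python3 -m inch '[{"tx":0,"ty":-0.1,"tz":0,"ax":0,"ay":0,"az":0,"jaw":0},{"tx":0,"ty":0,"tz":0,"ax":0,"ay":0,"az":0,"jaw":0}]'>/dev/null; python3 f.py
python3 -m inch '[{"tx":0,"ty":-0.1,"tz":0,"ax":0,"ay":0,"az":0,"jaw":0},{"tx":0,"ty":0,"tz":0,"ax":0,"ay":0,"az":0,"jaw":0}]'>/dev/null; python3 f.py
```

```text
Fu -6.3 Fn 6.1 Fz 8.3 along 59.5 (from back) lat 0.6 w 13.9
Fu -6.1 Fn 6.2 Fz 8.6 along 60.5 (from back) lat 0.6 w 13.7
Fu -6.4 Fn 6.4 Fz 7.8 along 61.5 (from back) lat 0.6 w 14.0
```

```bash
python3 -m inch '[{"tx":0,"ty":-0.1,"tz":0,"ax":0,"ay":0,"az":0,"jaw":0},{"tx":0,"ty":0,"tz":0,"ax":0,"ay":0,"az":0,"jaw":0}]'>/dev/null; python3 f.py
python3 -m inch '[{"tx":0,"ty":-0.05,"tz":0,"ax":0,"ay":0,"az":0,"jaw":0},{"tx":0,"ty":0,"tz":0,"ax":0,"ay":0,"az":0,"jaw":0}]'>/dev/null; python3 f.py
python3 -m inch '[{"tx":0,"ty":-0.05,"tz":0,"ax":0,"ay":0,"az":0,"jaw":0},{"tx":0,"ty":0,"tz":0,"ax":0,"ay":0,"az":0,"jaw":0}]'>/dev/null; python3 f.py
```

```text
Fu -7.4 Fn 5.1 Fz 8.8 along 62.1 (from back) lat 0.6 w 14.0
Fu -9.2 Fn 4.7 Fz 11.6 along 62.1 (from back) lat 0.6 w 14.0
Fu -10.7 Fn 6.0 Fz 12.7 along 62.1 (from back) lat 0.6 w 13.8
```

```bash
python3 -m inch '[{"tx":0,"ty":-0.1,"tz":0,"ax":0,"ay":0,"az":0,"jaw":0},{"tx":0,"ty":0,"tz":0,"ax":0,"ay":0,"az":0,"jaw":0}]'>/dev/null; python3 f.py
python3 -m inch '[{"tx":0,"ty":-0.1,"tz":0,"ax":0,"ay":0,"az":0,"jaw":0},{"tx":0,"ty":0,"tz":0,"ax":0,"ay":0,"az":0,"jaw":0}]'>/dev/null; python3 f.py
python3 - <<'E'
from h import *
im,d=viewer.get_image('top')
rects('top',[('top',(88,115),(320,720),(120,400))],im,d,cam('top'))
E
```

```text
Fu -13.3 Fn 5.0 Fz 16.4 along 62.3 (from back) lat 0.6 w 13.6
Fu -15.1 Fn 5.1 Fz 18.9 along 62.4 (from back) lat 0.6 w 13.7
top 291 px [194. 161.] z 95.2 c [651.4 300. ] [54.7 54. ] ang 67.1
top 292 px [202. 181.] z 95.1 c [594.6 273. ] [54.  54.7] ang 33.8
top 290 px [208. 201.] z 95.0 c [536.1 255. ] [54.2 53.4] ang 47.9
top 68 px [213. 215.] z 95.4 c [496.6 237.8] [17.5 46.7] ang 24.8
```

Tight at 62.4 mm of travel (62 expected), where the force rises with no motion. Now I ease back 12 mm.

```bash
python3 -m inch '[{"tx":0,"ty":0.3,"tz":0,"ax":0,"ay":0,"az":0,"jaw":0},{"tx":0,"ty":0.4,"tz":0,"ax":0,"ay":0,"az":0,"jaw":0},{"tx":0,"ty":0.4,"tz":0,"ax":0,"ay":0,"az":0,"jaw":0},{"tx":0,"ty":0.2,"tz":0,"ax":0,"ay":0,"az":0,"jaw":0},{"tx":0,"ty":0,"tz":0,"ax":0,"ay":0,"az":0,"jaw":0},{"tx":0,"ty":0,"tz":0,"ax":0,"ay":0,"az":0,"jaw":0},{"tx":0,"ty":0,"tz":0,"ax":0,"ay":0,"az":0,"jaw":0}]'; python3 f.py
```

```text
t: 24.25
ee_pos: [413.9, 201.8, 74.9]
orientation: [-2.612, 1.742, 0.0]
ft_force: [-1.5, 6.0, 0.0]
width: 13.8
Fu 0.9 Fn 6.2 Fz 0.0 along 54.2 (from back) lat 0.6 w 13.8
```

```bash
python3 -m inch '[{"tx":0,"ty":0.2,"tz":0,"ax":0,"ay":0,"az":0,"jaw":0},{"tx":0,"ty":0.2,"tz":0,"ax":0,"ay":0,"az":0,"jaw":0},{"tx":0,"ty":0,"tz":0,"ax":0,"ay":0,"az":0,"jaw":0},{"tx":0,"ty":0,"tz":0,"ax":0,"ay":0,"az":0,"jaw":0}]'; python3 f.py
```

```text
t: 24.75
ee_pos: [410.2, 200.3, 74.9]
orientation: [-2.612, 1.742, 0.0]
ft_force: [-1.4, 6.4, -0.1]
width: 13.8
Fu 1.1 Fn 6.4 Fz -0.1 along 50.3 (from back) lat 0.7 w 13.8
```

Stop eased back 12.1 mm. Now I release, lift and go over to the sign.

```bash
python3 -m inch '[{"tx":0,"ty":0,"tz":0,"ax":0,"ay":0,"az":0,"jaw":0.4},{"tx":0,"ty":0,"tz":0,"ax":0,"ay":0,"az":0,"jaw":0.4},{"tx":0,"ty":0,"tz":0,"ax":0,"ay":0,"az":0,"jaw":0.4},{"tx":0,"ty":0,"tz":-4,"ax":0,"ay":0,"az":0,"jaw":0.4},{"tx":0,"ty":0,"tz":-6,"ax":0,"ay":0,"az":0,"jaw":0.4},{"tx":0,"ty":0,"tz":-6,"ax":0,"ay":0,"az":0,"jaw":0.4},{"tx":0,"ty":0,"tz":-6,"ax":0,"ay":0,"az":0,"jaw":0.4},{"tx":0,"ty":0,"tz":-3,"ax":0,"ay":0,"az":0,"jaw":0.4}]'
python3 -m inch '[{"tx":4.7,"ty":-3.2,"tz":0,"ax":0,"ay":0,"az":0,"jaw":0.4},{"tx":4.7,"ty":-3.2,"tz":0,"ax":0,"ay":0,"az":0,"jaw":0.4},{"tx":4.7,"ty":-3.2,"tz":0,"ax":0,"ay":0,"az":0,"jaw":0.4},{"tx":4.6,"ty":-3.2,"tz":0,"ax":0,"ay":0,"az":0,"jaw":0.4},{"tx":0,"ty":0,"tz":0,"ax":0,"ay":0,"az":0,"jaw":0.4},{"tx":0,"ty":0,"tz":0,"ax":0,"ay":0,"az":0,"jaw":0.4}]'
python3 - <<'E'
from h import *
go(641,76.5,104,0)
c=cam('wrist'); im,d=viewer.get_image('wrist'); save('w5.png',im)
rects('wrist',[('tile',(112,135),(580,700),(20,140)),('foot',(7,22),(590,690),(10,140)),('row',(88,115),(320,720),(140,400))],im,d,c)
im,d=viewer.get_image('top'); save('t5.png',im)
rects('top',[('row',(88,115),(320,720),(140,400)),('tile',(105,135),(580,700),(20,140))],im,d,cam('top'))
E
```

```text
t: 25.75
ee_pos: [410.8, 199.6, 327.7]
orientation: [-2.611, 1.739, -0.004]
ft_force: [0.2, 0.2, 0.1]
width: 34.8
t: 26.5
ee_pos: [599.4, 76.1, 323.5]
orientation: [2.614, -1.741, -0.002]
ft_force: [0.0, 1.3, -0.1]
width: 34.8
tcp [599.4  76.1 323.5] yaw -67.35 tiltz [-0.002  0.    -1.   ] shift [ 1.58 -3.89 21.94] az -67.35 F [ 0.   1.3 -0.1] w 34.8 t 26.50
tile 805 px [287. 149.] z 124.6 c [641.7  77. ] [85.  14.1] ang 79.1
foot 1914 px [284. 140.] z 13.0 c [642.8  76.7] [100.3  60.2] ang 84.7
row 1342 px [127.  79.] z 94.4 c [652.2 298.8] [55.1 55.5] ang 16.1
row 1359 px [130. 126.] z 94.4 c [596.1 272.9] [55.6 54.6] ang 29.5
row 1290 px [130. 173.] z 94.4 c [537.3 253.7] [54.9 54.9] ang 16.9
row 1195 px [136. 219.] z 94.4 c [481.6 227.2] [54.6 54.4] ang 27.8
row 239 px [141. 264.] z 102.9 c [418.1 201.7] [30.7 13.8] ang 22.3
row 291 px [194. 161.] z 95.1 c [651.  299.2] [54.4 53.9] ang 74.9
row 292 px [202. 181.] z 95.0 c [594.  273.3] [53.2 55. ] ang 2.2
row 292 px [208. 201.] z 95.3 c [535.8 254.3] [53.  53.2] ang 4.4
row 294 px [217. 220.] z 95.4 c [481.  226.7] [52.6 53.3] ang 1.4
row 84 px [226. 245.] z 104.9 c [410.1 198.9] [44.5 14.5] ang 22.0
```

View pics/w5.png

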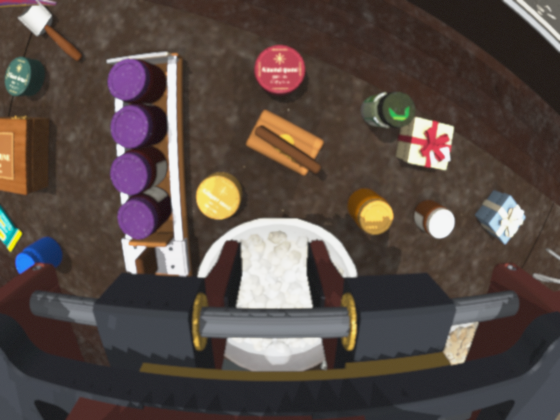

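The wrist view shows four jars in a row at (133,80) to (140,215) and the sign tile at (287,149) over its foot. The brass emblem seems to be at (288,138). I check which face it is on.

```bash
python3 - <<'E'
from h import *
c=cam('wrist'); print('campos',-R.from_rotvec(np.ravel(c['rvec'])).as_matrix().T@np.ravel(c['tvec']))
ct=cam('top'); print('top campos',-R.from_rotvec(np.ravel(ct['rvec'])).as_matrix().T@np.ravel(ct['tvec']))
out=[]
for n in ['wrist','top']:
    cc=c if n=='wrist' else ct
    im,d=viewer.get_image(n)
    hsv=cv2.cvtColor(im,cv2.COLOR_RGB2HSV)
    v,u=np.mgrid[0:420,0:560]; P=unproj(n,np.c_[u.ravel(),v.ravel()],d.ravel(),cc).reshape(420,560,3)
    reg=(abs(P[...,0]-642)<45)&(abs(P[...,1]-77)<40)&(P[...,2]>20)&(P[...,2]<112)
    X=P[reg]; a=np.radians(-11); e=(X[:,:2]-[641.7,76.8])@[np.cos(a),np.sin(a)]
    col=hsv[reg]
    print(n,len(X)); 
    for s,q in(('front(+x)',e>0),('robot(-x)',e<0)):
        if q.any(): print(s,q.sum(),'zrange',np.round(np.percentile(X[q,2],[5,95])),'e',np.round(np.percentile(e[q],[5,50,95]),1),'hsv',np.median(col[q],0), 'yellow',((col[q][:,0]>17)&(col[q][:,0]<35)).sum())
    (y0,x0)=(95,230) if n=='wrist' else (140,235)
    s=(90,110) if n=='wrist' else (55,67)
    k=cv2.resize(im[y0:y0+s[0],x0:x0+s[1]],(396,324),interpolation=cv2.INTER_CUBIC); out.append(k)
save('sg.png',np.hstack(out))
E
```

```text
campos [667.40212844 104.38346059 485.27884551]
top campos [ 444.69939968   56.31681045 1259.46055426]
wrist 133
front(+x) 111 zrange [ 21. 109.] e [6.3 7.  7.4] hsv [ 14. 159. 125.] yellow 37
robot(-x) 22 zrange [110. 112.] e [-7.2 -6.5 -5.5] hsv [ 17.  164.  164.5] yellow 4
top 8
robot(-x) 8 zrange [36. 84.] e [-5.6 -4.7 -3.4] hsv [ 13.5 128.   66. ] yellow 0
```

View pics/sg.png

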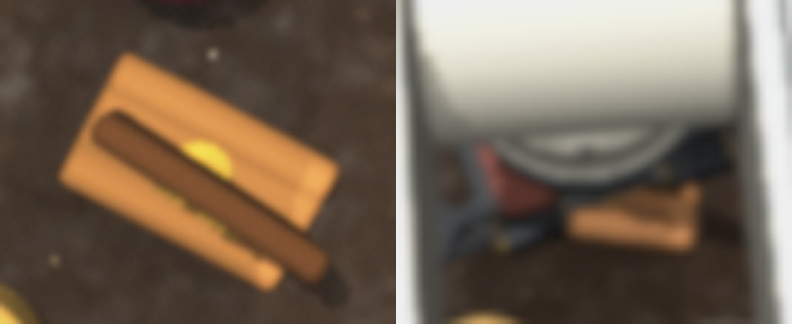

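The brass emblem's outline protrudes on the robot side (left panel, around (190,205)), so the half turn is needed. Foot yaw is -5.3° and tile yaw is -10.9°. The last joint can't do 180° in one grip, so I make two quarter turns.

```bash
python3 -m inch '[{"tx":1.6,"ty":-3.9,"tz":2,"ax":0,"ay":0,"az":0,"jaw":0.5},{"tx":0,"ty":0,"tz":3,"ax":0,"ay":0,"az":-9.4,"jaw":0.5},{"tx":0,"ty":0,"tz":3,"ax":0,"ay":0,"az":-9.4,"jaw":0.5},{"tx":0,"ty":0,"tz":3,"ax":0,"ay":0,"az":-9.4,"jaw":0.5},{"tx":0,"ty":0,"tz":3,"ax":0,"ay":0,"az":-9.4,"jaw":0.5},{"tx":0,"ty":0,"tz":0,"ax":0,"ay":0,"az":-9.4,"jaw":0.5},{"tx":0,"ty":0,"tz":0,"ax":0,"ay":0,"az":-9.4,"jaw":0.5},{"tx":0,"ty":0,"tz":0,"ax":0,"ay":0,"az":0,"jaw":0.5},{"tx":0,"ty":0,"tz":0,"ax":0,"ay":0,"az":0,"jaw":0.5}]'
python3 -c "
from h import *
go(641.9,76.8,108,-10.9)"
```

```text
t: 27.82
ee_pos: [642.2, 76.9, 184.5]
orientation: [-3.127, 0.303, -0.001]
ft_force: [0.2, 0.3, 0.0]
width: 43.8
tcp [642.2  76.9 184.5] yaw -11.06 tiltz [ 0.001  0.    -1.   ] shift [-0.04  0.02  7.65] az -0.16 F [0.2 0.3 0. ] w 43.8 t 27.82
```

```bash
python3 -m inch '[{"tx":0,"ty":0,"tz":3,"ax":0,"ay":0,"az":0,"jaw":0.5},{"tx":0,"ty":0,"tz":3,"ax":0,"ay":0,"az":0,"jaw":0.5},{"tx":0,"ty":0,"tz":1.6,"ax":0,"ay":0,"az":0,"jaw":0.3},{"tx":0,"ty":0,"tz":0,"ax":0,"ay":0,"az":0,"jaw":0},{"tx":0,"ty":0,"tz":0,"ax":0,"ay":0,"az":0,"jaw":0},{"tx":0,"ty":0,"tz":0,"ax":0,"ay":0,"az":0,"jaw":0},{"tx":0,"ty":0,"tz":0,"ax":0,"ay":0,"az":0,"jaw":0},{"tx":0,"ty":0,"tz":0,"ax":0,"ay":0,"az":0,"jaw":0}]'
python3 -c "
from h import *
go(641.9,76.8,108,-10.9)"
```

```text
t: 28.82
ee_pos: [642.4, 76.7, 109.3]
orientation: [-3.127, 0.299, -0.001]
ft_force: [-3.6, 1.4, 6.0]
width: 11.9
tcp [642.4  76.7 109.3] yaw -10.92 tiltz [ 0.001  0.    -1.   ] shift [-0.05  0.    0.13] az -0.02 F [-3.6  1.4  6. ] w 11.9 t 28.82
```

Width is 11.9 mm, so the tile is gripped. I turn it 90° clockwise.

```bash
python3 -m inch '[{"tx":0,"ty":0,"tz":0,"ax":0,"ay":0,"az":5,"jaw":0},{"tx":0,"ty":0,"tz":0,"ax":0,"ay":0,"az":9,"jaw":0},{"tx":0,"ty":0,"tz":0,"ax":0,"ay":0,"az":10,"jaw":0},{"tx":0,"ty":0,"tz":0,"ax":0,"ay":0,"az":10,"jaw":0},{"tx":0,"ty":0,"tz":0,"ax":0,"ay":0,"az":10,"jaw":0},{"tx":0,"ty":0,"tz":0,"ax":0,"ay":0,"az":10,"jaw":0},{"tx":0,"ty":0,"tz":0,"ax":0,"ay":0,"az":10,"jaw":0},{"tx":0,"ty":0,"tz":0,"ax":0,"ay":0,"az":10,"jaw":0},{"tx":0,"ty":0,"tz":0,"ax":0,"ay":0,"az":10,"jaw":0},{"tx":0,"ty":0,"tz":0,"ax":0,"ay":0,"az":6,"jaw":0},{"tx":0,"ty":0,"tz":0,"ax":0,"ay":0,"az":0,"jaw":0},{"tx":0,"ty":0,"tz":0,"ax":0,"ay":0,"az":0,"jaw":0}]'
python3 -c "
from h import *
go(641.9,76.8,108,-100.9)"
```

```text
t: 30.32
ee_pos: [641.8, 77.7, 109.3]
orientation: [-1.999, 2.423, 0.003]
ft_force: [-6.6, 6.1, 8.8]
width: 11.9
tcp [641.8  77.7 109.3] yaw -100.93 tiltz [-0.001  0.002 -1.   ] shift [ 0.08 -0.03  0.13] az -0.03 F [-6.6  6.1  8.8] w 11.9 t 30.32
```

```bash
python3 -m inch '[{"tx":0,"ty":0,"tz":0,"ax":0,"ay":0,"az":0,"jaw":0.5},{"tx":0,"ty":0,"tz":0,"ax":0,"ay":0,"az":0,"jaw":0.5},{"tx":0,"ty":0,"tz":0,"ax":0,"ay":0,"az":0,"jaw":0.5},{"tx":0,"ty":0,"tz":-4,"ax":0,"ay":0,"az":0,"jaw":0.5},{"tx":0,"ty":0,"tz":-4,"ax":0,"ay":0,"az":0,"jaw":0.5},{"tx":0,"ty":0,"tz":0,"ax":0,"ay":0,"az":-10,"jaw":0.5},{"tx":0,"ty":0,"tz":0,"ax":0,"ay":0,"az":-10,"jaw":0.5},{"tx":0,"ty":0,"tz":0,"ax":0,"ay":0,"az":-10,"jaw":0.5},{"tx":0,"ty":0,"tz":0,"ax":0,"ay":0,"az":-10,"jaw":0.5},{"tx":0,"ty":0,"tz":0,"ax":0,"ay":0,"az":-10,"jaw":0.5},{"tx":0,"ty":0,"tz":0,"ax":0,"ay":0,"az":-10,"jaw":0.5},{"tx":0,"ty":0,"tz":0,"ax":0,"ay":0,"az":-10,"jaw":0.5}]'
python3 -m inch '[{"tx":0,"ty":0,"tz":0,"ax":0,"ay":0,"az":-10,"jaw":0.5},{"tx":0,"ty":0,"tz":0,"ax":0,"ay":0,"az":-10,"jaw":0.5},{"tx":0,"ty":0,"tz":0,"ax":0,"ay":0,"az":-10,"jaw":0.5},{"tx":0,"ty":0,"tz":0,"ax":0,"ay":0,"az":-10,"jaw":0.5},{"tx":0,"ty":0,"tz":0,"ax":0,"ay":0,"az":-10,"jaw":0.5},{"tx":0,"ty":0,"tz":0,"ax":0,"ay":0,"az":-10,"jaw":0.5},{"tx":0,"ty":0,"tz":0,"ax":0,"ay":0,"az":-10,"jaw":0.5},{"tx":0,"ty":0,"tz":0,"ax":0,"ay":0,"az":-10,"jaw":0.5},{"tx":0,"ty":0,"tz":0,"ax":0,"ay":0,"az":-10,"jaw":0.5},{"tx":0,"ty":0,"tz":0,"ax":0,"ay":0,"az":-10,"jaw":0.5},{"tx":0,"ty":0,"tz":0,"ax":0,"ay":0,"az":-10,"jaw":0.5},{"tx":0,"ty":0,"tz":0,"ax":0,"ay":0,"az":0,"jaw":0.5}]'
python3 -c "
from h import *
go(641.9,76.8,108,79.1)"
```

```text
t: 31.82
ee_pos: [642.4, 76.2, 187.9]
orientation: [3.03, -0.829, 0.0]
ft_force: [0.2, -0.4, -0.3]
width: 43.7
t: 33.33
ee_pos: [642.4, 76.3, 187.9]
orientation: [2.424, 1.998, -0.0]
ft_force: [-0.7, 0.3, 1.2]
width: 43.9
tcp [642.4  76.3 187.9] yaw 78.98 tiltz [-0. -0. -1.] shift [ 0.04 -0.06  7.99] az -0.12 F [-0.7  0.3  1.2] w 43.9 t 33.33
```

```bash
python3 -m inch '[{"tx":0,"ty":0,"tz":4,"ax":0,"ay":0,"az":0,"jaw":0.5},{"tx":0,"ty":0,"tz":3.9,"ax":0,"ay":0,"az":0,"jaw":0.5},{"tx":0,"ty":0,"tz":0,"ax":0,"ay":0,"az":0,"jaw":0.3},{"tx":0,"ty":0,"tz":0,"ax":0,"ay":0,"az":0,"jaw":0},{"tx":0,"ty":0,"tz":0,"ax":0,"ay":0,"az":0,"jaw":0},{"tx":0,"ty":0,"tz":0,"ax":0,"ay":0,"az":0,"jaw":0},{"tx":0,"ty":0,"tz":0,"ax":0,"ay":0,"az":0,"jaw":0},{"tx":0,"ty":0,"tz":0,"ax":0,"ay":0,"az":5,"jaw":0},{"tx":0,"ty":0,"tz":0,"ax":0,"ay":0,"az":10,"jaw":0},{"tx":0,"ty":0,"tz":0,"ax":0,"ay":0,"az":10,"jaw":0},{"tx":0,"ty":0,"tz":0,"ax":0,"ay":0,"az":10,"jaw":0},{"tx":0,"ty":0,"tz":0,"ax":0,"ay":0,"az":10,"jaw":0}]'
python3 -m inch '[{"tx":0,"ty":0,"tz":0,"ax":0,"ay":0,"az":10,"jaw":0},{"tx":0,"ty":0,"tz":0,"ax":0,"ay":0,"az":10,"jaw":0},{"tx":0,"ty":0,"tz":0,"ax":0,"ay":0,"az":10,"jaw":0},{"tx":0,"ty":0,"tz":0,"ax":0,"ay":0,"az":6,"jaw":0},{"tx":0,"ty":0,"tz":0,"ax":0,"ay":0,"az":3.3,"jaw":0},{"tx":0,"ty":0,"tz":0,"ax":0,"ay":0,"az":0,"jaw":0},{"tx":0,"ty":0,"tz":0,"ax":0,"ay":0,"az":0,"jaw":0}]'
python3 -c "
from h import *
go(641.9,76.8,108,-5.3)"
```

```text
t: 34.83
ee_pos: [643.2, 76.6, 110.9]
orientation: [3.006, 0.912, 0.003]
ft_force: [-1.5, 1.6, 8.6]
width: 11.6
t: 35.7
ee_pos: [642.5, 76.5, 110.9]
orientation: [3.138, -0.143, 0.001]
ft_force: [-3.0, 0.9, 10.1]
width: 12.0
tcp [642.5  76.5 110.9] yaw -5.22 tiltz [ 0.001 -0.    -1.   ] shift [-0.06 -0.03  0.29] az 0.08 F [-3.   0.9 10.1] w 12.0 t 35.70
```

```bash
python3 -m inch '[{"tx":0,"ty":0,"tz":0,"ax":0,"ay":0,"az":0,"jaw":0.5},{"tx":0,"ty":0,"tz":0,"ax":0,"ay":0,"az":0,"jaw":0.5},{"tx":0,"ty":0,"tz":0,"ax":0,"ay":0,"az":0,"jaw":0.5},{"tx":0,"ty":0,"tz":-4,"ax":0,"ay":0,"az":0,"jaw":0.5},{"tx":0,"ty":0,"tz":-6,"ax":0,"ay":0,"az":0,"jaw":0.5},{"tx":0,"ty":0,"tz":-6,"ax":0,"ay":0,"az":0,"jaw":0.5},{"tx":0,"ty":0,"tz":-5,"ax":0,"ay":0,"az":0,"jaw":0.5},{"tx":2,"ty":5,"tz":0,"ax":0,"ay":0,"az":0,"jaw":0.5},{"tx":2,"ty":5,"tz":0,"ax":0,"ay":0,"az":0,"jaw":0.5},{"tx":0,"ty":0,"tz":0,"ax":0,"ay":0,"az":0,"jaw":0.5},{"tx":0,"ty":0,"tz":0,"ax":0,"ay":0,"az":0,"jaw":0.5}]'
python3 - <<'E'
from h import *
c=cam('wrist'); im,d=viewer.get_image('wrist'); save('w6.png',im)
rects('wrist',[('tile',(118,135),(580,700),(20,140)),('foot',(7,22),(590,690),(10,140)),('row',(88,115),(320,720),(140,400)),('cream',(53,66),(600,660),(-230,-150)),('honey',(68,80),(560,640),(-120,-40))],im,d,c)
im,d=viewer.get_image('top'); save('t6.png',im)
rects('top',[('row',(88,115),(320,720),(140,400)),('tile',(105,135),(580,700),(20,140))],im,d,cam('top'))
E
```

```text
t: 37.08
ee_pos: [672.8, -26.7, 318.5]
orientation: [-3.138, 0.144, 0.002]
ft_force: [-0.6, 0.2, -0.3]
width: 44.0
tile 840 px [238.  96.] z 124.5 c [642.7  76.6] [85.1 12.6] ang 84.5
foot 1803 px [250. 102.] z 13.1 c [642.3  76.4] [99.8 60.3] ang 84.7
row 893 px [109.  12.] z 94.3 c [479.3 219.6] [40.  55.8] ang 73.4
row 406 px [66. 41.] z 103.1 c [411.9 198.9] [45.9 14.5] ang 22.1
cream 679 px [257. 284.] z 58.3 c [ 633.2 -186.2] [43.7 45.6] ang 13.4
honey 1064 px [225. 218.] z 73.4 c [604.1 -74.6] [48.7 49.5] ang 35.0
row 293 px [194. 161.] z 95.2 c [651.9 299.5] [55.5 53.8] ang 46.0
row 293 px [202. 181.] z 95.0 c [595.5 273. ] [54.4 53.7] ang 45.7
row 290 px [208. 201.] z 95.4 c [535.7 254.7] [53.  53.5] ang 0.8
row 291 px [217. 220.] z 95.3 c [481.  226.6] [52.7 52.9] ang 1.7
row 82 px [226. 245.] z 105.8 c [410.1 199. ] [44.5 14.1] ang 22.5
tile 148 px [270. 165.] z 124.4 c [642.9  77.5] [84.3 12.8] ang 84.4
```

View pics/w6.png

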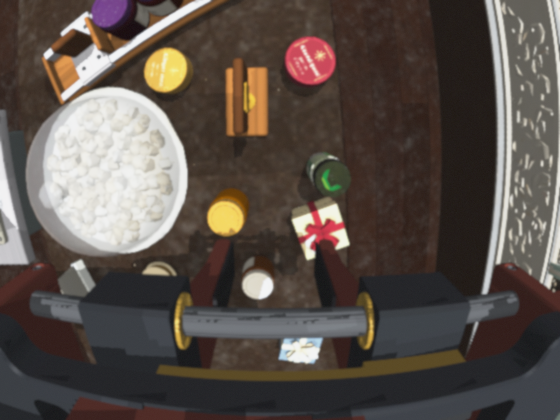

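The tile is square with its foot (84.5° against 84.7°), and brass shows on the customer side at (250,97). I zoom in to check it is the emblem, alongside the earlier robot-side view.

```bash
python3 - <<'E'
import cv2,numpy as np
a=cv2.imread('pics/w6.png')[55:145,210:285]; b=cv2.imread('pics/t6.png')[145:190,245:300]; e=cv2.imread('pics/top0.png')[145:190,245:300]
f=lambda k:cv2.resize(k,(260,300),interpolation=cv2.INTER_CUBIC)
cv2.imwrite('pics/cmp.png',np.hstack([f(a),f(b),f(e)]))
E
```

```text
(no output)
```

View pics/cmp.png

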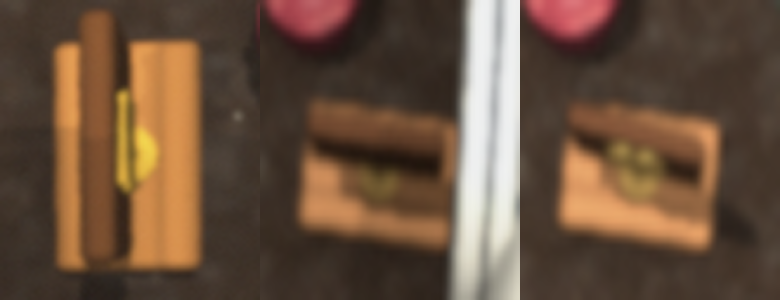

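The emblem bar now stands out on the customer side (left panel, (125,135)). The robot side is plain (middle panel), where the start view showed the emblem (right panel). The half-disc is the pivot's brass collar on the foot. The arm is clear of everything, so I hand in.

```bash
python3 -c "
from workcell import ctrl
print(ctrl.close_job())"
```

```text
the job is handed in; nothing more can be done
None
```

The tray is restocked, the sign is turned, and I handed the job in with the clock at about 37 s of the 72 s allowed; no verdict came back.

- **Tray:** I drew the stop fully back and stood the purple-lid jar between the row and the stop. Then I ran the stop forward in 1 mm and 0.5 mm steps at the end, until the force rose with no motion. That was at 62.4 mm of travel against 62 mm expected, with a peak push of about 15 N. I then eased the stop back 12.1 mm by the arm's reading.
- **Tray check:** The last pictures show four upright jars and a gap of about 12.6 mm between the last jar and the stop.
- **Sign:** I turned it half a turn in two quarter turns with a regrip. The tile measures 84.5° (84.4° from the top camera) against 84.7° for its foot. The emblem shows on the customer side, and the robot side is plain.
- **Other goods:** The honey and cream jars measure within about 1 mm of where they were. I did not re-measure the gift box, spice jar, tin or reel, but the arm did not go near them.

No check failed. A yellow half-disc beside the sign looked at first like an emblem on the wrong face; comparing pictures, I took it to be the pivot's collar.

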